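# Weigh out sample plugs with the lab scoop

## Task

Scoop at least three orange sample plugs out of the stock bin with the lab scoop, stand the loaded scoop on the middle of the balance's weighing plate and let go of it for a second so that it can be weighed, then take the scoop again and pour that load into the round white dish from low above it. Finish with the empty scoop standing upright on the middle of its blue mat and every plug in the dish or in the bin. Do not touch the plugs with the gripper, and leave the jar and the brass weight where they stand.

Things in the scene. Friction and masses are not known exactly. Their poses are not given: they have to be found in the camera images.
- scoop: Aluminium lab scoop with a raised red handle, 185 mm long, about 160 g, balanced near x = -25 mm. Origin: underside of the pan at the pan's centre; x to the open nose (x = +45), z up; it stands flat on the pan's underside. Pan 90 (x) by 92 (y) mm, flaring to 101 mm near the nose; walls and floor 3 mm thick; side walls 34 mm high, 18 mm ahead of x = 0, none ahead of +18; back wall 40 mm high.
- scoop_grip (a point): Good grip point on the handle's centre line, 95 mm behind the pan's centre, 70 mm above its underside. The handle is a flat-sided straight bar along the scoop's x, 14 mm wide (y), 18 mm high, from x = -47 to -140 mm; a 24 mm wide neck joins it to the pan's back wall at x = -45 to -53.
- scoop_pan (a point): Middle of the scoop's pan, 20 mm above its underside. The front 20 mm of the pan's floor is a ramp rising from the nose (2 mm high) to a sill 6 mm high, 3 mm above the floor behind it, which keeps the load in while the scoop is level; it takes a steep tip, about 60 degrees, to empty it surely.
- bin: Fixed white stock bin on the bench, 240 (x) by 122 (y) by 45 mm high, walls and floor 5 mm thick. Origin: centre of its underside; x along its length, away from the robot. The plugs lie in its +x half; the -x half is empty at the start.
- balance: Fixed laboratory balance on the bench, white and blue, 210 (x) by 170 (y) mm, case top 56 mm high. Origin: centre of its underside; its display is at the -x end.
- balance_plate (a point): Centre of the top face of the balance's square steel weighing plate, 130 by 130 mm, 72 mm above the bench (the highest part of the balance).
- dish: Fixed round white dish on the bench, 160 mm across the rim, 55 mm high, straight sides, walls 4 mm, floor 5 mm thick. Origin: centre of its underside.
- dish_in (a point): Centre of the dish's inner floor.
- mat: Fixed blue square mat on the bench (z = 0), 150 by 150 mm, 3 mm thick, on which the scoop stands at the start. Origin: centre of its underside.
- jar: Amber jar, 60 mm across, 100 mm high, a bystander. Origin: centre of its underside.
- weight: Brass calibration weight, 44 mm across, 66 mm high, a bystander. Origin: centre of its underside.
- plug0: Orange PTFE sample plug (one of six alike): a barrel 24 mm across and 20 mm high with 6 mm chamfers, 14 g, slippery (friction about 0.12). Origin: its centre; z along its axis, upright at the start.
- plug1: Orange PTFE sample plug (one of six alike): a barrel 24 mm across and 20 mm high with 6 mm chamfers, 14 g, slippery (friction about 0.12). Origin: its centre; z along its axis, upright at the start.
- plug2: Orange PTFE sample plug (one of six alike): a barrel 24 mm across and 20 mm high with 6 mm chamfers, 14 g, slippery (friction about 0.12). Origin: its centre; z along its axis, upright at the start.
- plug3: Orange PTFE sample plug (one of six alike): a barrel 24 mm across and 20 mm high with 6 mm chamfers, 14 g, slippery (friction about 0.12). Origin: its centre; z along its axis, upright at the start.
- plug4: Orange PTFE sample plug (one of six alike): a barrel 24 mm across and 20 mm high with 6 mm chamfers, 14 g, slippery (friction about 0.12). Origin: its centre; z along its axis, upright at the start.
- plug5: Orange PTFE sample plug (one of six alike): a barrel 24 mm across and 20 mm high with 6 mm chamfers, 14 g, slippery (friction about 0.12). Origin: its centre; z along its axis, upright at the start.

How it is judged (in metres and radians):
On the way, in this order (a step that is already met when the one before it is completed fails the run):
1. the scoop, with at least three plugs in it, stands upright (within 9 degrees) on the balance plate, within 45 mm of the plate's centre, let go and at rest for half a second (contact force between the fingers and scoop below 0.05 N and contact force between scoop and balance above 0.5 N and angle between scoop's own z axis and vertical below 0.15 rad and horizontal distance between scoop and balance_plate below 0.045 m and linear speed of scoop below 0.02 m/s and (distance between each of plug0, plug1, plug2 and scoop_pan below 0.052 m or distance between each of plug0, plug1, plug3 and scoop_pan below 0.052 m or distance between each of plug0, plug1, plug4 and scoop_pan below 0.052 m or distance between each of plug0, plug1, plug5 and scoop_pan below 0.052 m or distance between each of plug0, plug2, plug3 and scoop_pan below 0.052 m or distance between each of plug0, plug2, plug4 and scoop_pan below 0.052 m or distance between each of plug0, plug2, plug5 and scoop_pan below 0.052 m or distance between each of plug0, plug3, plug4 and scoop_pan below 0.052 m or distance between each of plug0, plug3, plug5 and scoop_pan below 0.052 m or distance between each of plug0, plug4, plug5 and scoop_pan below 0.052 m or distance between each of plug1, plug2, plug3 and scoop_pan below 0.052 m or distance between each of plug1, plug2, plug4 and scoop_pan below 0.052 m or distance between each of plug1, plug2, plug5 and scoop_pan below 0.052 m or distance between each of plug1, plug3, plug4 and scoop_pan below 0.052 m or distance between each of plug1, plug3, plug5 and scoop_pan below 0.052 m or distance between each of plug1, plug4, plug5 and scoop_pan below 0.052 m or distance between each of plug2, plug3, plug4 and scoop_pan below 0.052 m or distance between each of plug2, plug3, plug5 and scoop_pan below 0.052 m or distance between each of plug2, plug4, plug5 and scoop_pan below 0.052 m or distance between each of plug3, plug4, plug5 and scoop_pan below 0.052 m)), for 0.5 s.
2. at least three plugs lie in the dish ((distance between each of plug0, plug1, plug2 and dish_in below 0.075 m or distance between each of plug0, plug1, plug3 and dish_in below 0.075 m or distance between each of plug0, plug1, plug4 and dish_in below 0.075 m or distance between each of plug0, plug1, plug5 and dish_in below 0.075 m or distance between each of plug0, plug2, plug3 and dish_in below 0.075 m or distance between each of plug0, plug2, plug4 and dish_in below 0.075 m or distance between each of plug0, plug2, plug5 and dish_in below 0.075 m or distance between each of plug0, plug3, plug4 and dish_in below 0.075 m or distance between each of plug0, plug3, plug5 and dish_in below 0.075 m or distance between each of plug0, plug4, plug5 and dish_in below 0.075 m or distance between each of plug1, plug2, plug3 and dish_in below 0.075 m or distance between each of plug1, plug2, plug4 and dish_in below 0.075 m or distance between each of plug1, plug2, plug5 and dish_in below 0.075 m or distance between each of plug1, plug3, plug4 and dish_in below 0.075 m or distance between each of plug1, plug3, plug5 and dish_in below 0.075 m or distance between each of plug1, plug4, plug5 and dish_in below 0.075 m or distance between each of plug2, plug3, plug4 and dish_in below 0.075 m or distance between each of plug2, plug3, plug5 and dish_in below 0.075 m or distance between each of plug2, plug4, plug5 and dish_in below 0.075 m or distance between each of plug3, plug4, plug5 and dish_in below 0.075 m)), for 0.2 s.
At the end, for the whole second after the job is handed in: At least three plugs are in the dish, every other plug is in the dish or in the bin, all at rest; the scoop is empty and stands upright (within 9 degrees), let go and at rest, with its pan's centre within 60 mm of the middle of the blue mat ((distance between each of plug0, plug1, plug2 and dish_in below 0.075 m or distance between each of plug0, plug1, plug3 and dish_in below 0.075 m or distance between each of plug0, plug1, plug4 and dish_in below 0.075 m or distance between each of plug0, plug1, plug5 and dish_in below 0.075 m or distance between each of plug0, plug2, plug3 and dish_in below 0.075 m or distance between each of plug0, plug2, plug4 and dish_in below 0.075 m or distance between each of plug0, plug2, plug5 and dish_in below 0.075 m or distance between each of plug0, plug3, plug4 and dish_in below 0.075 m or distance between each of plug0, plug3, plug5 and dish_in below 0.075 m or distance between each of plug0, plug4, plug5 and dish_in below 0.075 m or distance between each of plug1, plug2, plug3 and dish_in below 0.075 m or distance between each of plug1, plug2, plug4 and dish_in below 0.075 m or distance between each of plug1, plug2, plug5 and dish_in below 0.075 m or distance between each of plug1, plug3, plug4 and dish_in below 0.075 m or distance between each of plug1, plug3, plug5 and dish_in below 0.075 m or distance between each of plug1, plug4, plug5 and dish_in below 0.075 m or distance between each of plug2, plug3, plug4 and dish_in below 0.075 m or distance between each of plug2, plug3, plug5 and dish_in below 0.075 m or distance between each of plug2, plug4, plug5 and dish_in below 0.075 m or distance between each of plug3, plug4, plug5 and dish_in below 0.075 m) and (distance between plug0 and dish_in below 0.075 m or (x of plug0 in the frame of bin between -0.12 and 0.12 m and y of plug0 in the frame of bin between -0.061 and 0.061 m and z of plug0 in the frame of bin below 0.045 m)) and (distance between plug1 and dish_in below 0.075 m or (x of plug1 in the frame of bin between -0.12 and 0.12 m and y of plug1 in the frame of bin between -0.061 and 0.061 m and z of plug1 in the frame of bin below 0.045 m)) and (distance between plug2 and dish_in below 0.075 m or (x of plug2 in the frame of bin between -0.12 and 0.12 m and y of plug2 in the frame of bin between -0.061 and 0.061 m and z of plug2 in the frame of bin below 0.045 m)) and (distance between plug3 and dish_in below 0.075 m or (x of plug3 in the frame of bin between -0.12 and 0.12 m and y of plug3 in the frame of bin between -0.061 and 0.061 m and z of plug3 in the frame of bin below 0.045 m)) and (distance between plug4 and dish_in below 0.075 m or (x of plug4 in the frame of bin between -0.12 and 0.12 m and y of plug4 in the frame of bin between -0.061 and 0.061 m and z of plug4 in the frame of bin below 0.045 m)) and (distance between plug5 and dish_in below 0.075 m or (x of plug5 in the frame of bin between -0.12 and 0.12 m and y of plug5 in the frame of bin between -0.061 and 0.061 m and z of plug5 in the frame of bin below 0.045 m)) and linear speed of each of plug0, plug1, plug2, plug3, plug4, plug5 below 0.05 m/s and horizontal distance between scoop and mat below 0.06 m and height (world z) of scoop below 0.012 m and angle between scoop's own z axis and vertical below 0.15 rad and linear speed of scoop below 0.02 m/s); the robot touches nothing.
It fails at once if the gripper's fingers touch a plug (over 0.5 N) (contact force between the fingers and plug0 above 0.5 N or contact force between the fingers and plug1 above 0.5 N or contact force between the fingers and plug2 above 0.5 N or contact force between the fingers and plug3 above 0.5 N or contact force between the fingers and plug4 above 0.5 N or contact force between the fingers and plug5 above 0.5 N).
It fails at once if a plug moves faster than 1.9 m/s (thrown, or dropped from more than about 18 cm) (linear speed of any of plug0, plug1, plug2, plug3, plug4, plug5 above 1.9 m/s).
It fails at once if the jar or the brass weight is moved more than 30 mm (distance of any of jar, weight from where it was at the start of the episode above 0.03 m).
It also fails if it takes over 72 s, if anything falls off the work surface, if the arm or the gripper's body presses on something with over 40 N, if the wrist force passes 120 N, or if a joint passes its speed limit or range.

## Robot

A 6-joint arm with a two-finger parallel gripper is mounted at the origin on the work surface. World frame = base frame: x ahead of the robot, y to its left, z up, the work surface at z = 0. Lengths are in m, angles in degrees, forces in N, time in s.
With the tool pointing down it reaches from about 0.35 to 0.875 m from the base axis. Payload 4.2 kg.
Tool frame: the origin (TCP) lies at the very end of the fingers, on their centre line; the grasp point (between the pads) lies behind it (arm.hold_point_z is the z of the grasp point in the tool frame, in m); z points along the fingers, y is the line along which they close (so a half turn about z gives the same grasp; the last joint's range is limited). The gripper opens to 87 mm and grips with 3 to 60 N. Pads are 19 mm wide; open, the fingers measure 117 mm over their backs; the gripper's body (75 mm by 190 mm) begins 51 mm behind the grasp point.
Start: joints at [82.139, 22.042, 0.453, 0, -68.411, -14.817], TCP at [0.241, 0.577, 0.223] pointing down, gripper open.
Joint ranges: [-179.83, 179.83], [-69.29, 118.12], [-61.27, 80.66], [-181.25, 117.63], [-171.15, -9.14], [-177.46, 177.46]. Speed limits (degrees/s): [159.86, 159.86, 180, 180, 180, 180].

## Interface

Orientations are given as a 3x3 rotation matrix whose columns are the frame's x, y, z axes.
In Python, from station import arm, imaging, finder gives the robot as it stands.
- The arm moves only by the shell command python3 -m creep 'ROWS'. ROWS is text: rows parted by semicolons, each of 5 numbers parted by spaces: the shift along the world's x, y, z each as a share of 800 mm, from -1 to 1, then the turn about the world's z as a share of pi rad, from -1 to 1, then the opening, from 0 (shut) to 1 (fully open). In form: dx dy dz twist grip; .... A call has 1 to 5 rows; each row shifts and turns the commanded pose from where the row before left it; what a row does not reach is not made up. A row lasts 1/8 s, in which the tool goes at most 62.5 mm and 10.7 degrees, less where a joint would pass 70% of its speed; a pose out of reach is approached as far as the arm can. A call with a number of a shift or a turn outside -1 to 1 is refused whole. A call with a gripper value outside its range is refused whole. The fingers move at their own pace and stop on an object; the grip force is fixed at half the most. Time passes only in rows, so rows that do not move let the fingers close. It gives the time, the measured TCP pose, the force, the opening and the grip force at its end, in the units of the state.
- arm.sense(): the state, without advancing time (a new reading comes with each control period).
- imaging.snapshot(name): name is "side" or "top"; returns (picture, depth): 480x640x3 uint8, red, green, blue; 480x640 float32, m along the optical axis (not along the pixel's ray), 0 where there is no reading.
- imaging.get_calibration(name): a dict with "fx", "fy", "cx", "cy" (pixels), "extrinsics" (4x4, takes a point from world to camera coordinates). Camera axes: x right, y up, looking along -z (the intrinsics and any distortion apply to the point x, -y, -z); pixel columns grow to the right and rows downward; lengths in m; the calibration is good to about 2 mm. A picture is of the moment at which its call begins. get_calibration takes no time and is no camera call.
- arm.sign_off(): hands the job in; it is judged then, once.
Trained networks look in the newest picture that a camera, given by its name, has taken for a name from the list of things; names that differ only in an ending like _2 or _b are one class to them, and where a whole thing is asked for, a point or a joint stands for the part that bears it (a point fixed in the world has none). Each returns a list of dicts, best first, with "p" (0 to 1); they miss things now and then, are a little off and sometimes report something else, mostly with a low value. They report only what shows in the picture. A call takes as long as a camera call.
- finder.silhouettes(label, camera): "region" (480x640 bool, what is visible of it) and "box" ([centre column, centre row, width, height] in pixels, round what is visible of it).
The state is a dict: "time_s": time; "joint_positions": joint angles; "joint_vel": joint speeds; "tau": joint torques, N m; "eef_pos": TCP position; "orientation": TCP orientation; "contact_force": force on the tool from outside, world axes, zero at the start; "ft_torque": the same for the moment, N m; "width": opening from 0.0 (shut) to 1.0 (fully open); "grasp_force": force on a finger pad.
Only numpy, scipy, OpenCV 4.12 (cv2) and the standard library are available. Lean on these libraries where they do the work, as an engineer would, in place of code of your own. Each camera call takes 0.05 s, during which the arm holds its last target. There are 200 camera calls.

## Working session

There is one attempt and no reset: what is moved stays moved. The work goes in short steps, Python scripts to look and compute and a shell command to move; the robot and the scene stay as the last step left them, time stands still between calls to the robot, and variables do not carry over. Pictures are saved under pics/ and viewed, at most 10 in all, crops included, and the job is handed in when it is done.

```bash
ls; mkdir -p pics; cat > h.py <<'E'
import numpy as np, cv2
from station import arm, imaging, finder
def snap(cam,name=None):
    im,d=imaging.snapshot(cam)
    if name: cv2.imwrite(f'pics/{name}.png',im[:,:,::-1])
    return im,d
def cloud(cam,d):
    c=imaging.get_calibration(cam); E=np.linalg.inv(np.array(c['extrinsics']))
    v,u=np.mgrid[0:480,0:640]
    P=np.stack([(u-c['cx'])/c['fx']*d,-(v-c['cy'])/c['fy']*d,-d],-1)
    W=P@E[:3,:3].T+E[:3,3]; W[d==0]=np.nan
    return W
E
python3 - <<'E'
from h import *
print(arm.hold_point_z); s=arm.sense(); print(s['time_s'],s['eef_pos'],np.round(s['orientation'],3).tolist(),s['width'])
for cam in ['top','side']:
    c=imaging.get_calibration(cam); print({k:np.round(np.array(v),3).tolist() for k,v in c.items()})
    im,d=snap(cam,cam+'0'); W=cloud(cam,d); np.save(cam+'0.npy',W)
    for l in ['scoop','bin','balance','dish','mat','jar','weight','plug0']:
        for r in finder.silhouettes(l,cam)[:8]:
            if r['p']<.3: continue
            m=r['region']; w=W[m]; w=w[~np.isnan(w[:,0])]
            zt=np.percentile(w[:,2],95); t=w[w[:,2]>zt-.008]
            rc=cv2.minAreaRect((t[:,:2]*1000).astype(np.float32))
            print(cam,l,round(r['p'],2),np.round(r['box']),'ztop',round(zt,3),'top rect',np.round(rc[0]),np.round(rc[1]),round(rc[2],1), 'med',np.round(np.median(t,0),3))
E
```

```text
pics
-0.0187
0.0 [0.24068502 0.5761496  0.22143525] [[0.923, -0.386, -0.001], [-0.386, -0.923, -0.002], [0.0, 0.002, -1.0]] 0.999458379278061
{'fx': 462.524, 'fy': 462.524, 'cx': 321.253, 'cy': 235.13, 'extrinsics': [[0.02, -1.0, 0.003, -0.026], [0.995, 0.021, 0.096, -0.549], [-0.096, 0.001, 0.995, -0.949], [0.0, 0.0, 0.0, 1.0]]}
top scoop 0.84 [147. 289.  59.  98.] ztop 0.082 top rect [382. 367.] [24. 95.] 77.5 med [0.385 0.365 0.081]
top bin 0.76 [374. 211.  76. 115.] ztop 0.045 top rect [ 604. -124.] [240. 122.] 7.2 med [ 0.609 -0.125  0.044]
top balance 0.91 [255. 218.  96. 109.] ztop 0.074 top rect [606. 119.] [131. 131.] 83.7 med [0.605 0.119 0.072]
top dish 0.74 [477. 274.  85.  79.] ztop 0.055 top rect [ 477. -338.] [154. 160.] 1.4 med [ 0.479 -0.353  0.054]
top mat 0.76 [153. 272.  68.  75.] ztop 0.006 top rect [470. 343.] [150. 150.] 5.7 med [0.482 0.312 0.003]
top mat 0.67 [373. 212.  75. 118.] ztop 0.045 top rect [ 604. -124.] [240. 122.] 7.2 med [ 0.602 -0.124  0.044]
top jar 0.93 [462. 171.  42.  36.] ztop 0.102 top rect [ 687. -298.] [52. 52.] 76.5 med [ 0.686 -0.298  
[... 1732 characters left out ...]
1 med [0.459 0.313 0.004]
side jar 0.93 [426. 330.  44.  66.] ztop 0.102 top rect [ 688. -299.] [54. 52.] 34.8 med [ 0.687 -0.301  0.101]
side weight 0.63 [429. 330.  41.  65.] ztop 0.102 top rect [ 689. -299.] [54. 51.] 55.4 med [ 0.687 -0.303  0.101]
side weight 0.57 [352. 151.  19.  32.] ztop 0.067 top rect [690. 311.] [32. 28.] 40.6 med [0.689 0.306 0.066]
side plug0 0.59 [375. 284.  10.   6.] ztop 0.028 top rect [ 637. -151.] [19. 12.] 7.6 med [ 0.635 -0.151  0.025]
side plug0 0.58 [380. 270.  12.  12.] ztop 0.027 top rect [ 658. -102.] [18. 22.] 55.3 med [ 0.658 -0.103  0.024]
side plug0 0.53 [325. 199. 106.  64.] ztop 0.075 top rect [608. 119.] [137. 130.] 83.7 med [0.607 0.113 0.073]
```

```bash
python3 - <<'E'
from h import *
W=np.load('top0.npy')
im=cv2.imread('pics/top0.png')
# handle, pan and bin orientation
r=[x for x in finder.silhouettes('scoop','top')] if 0 else None
m=(abs(W[...,0]-.42)<.16)&(abs(W[...,1]-.36)<.1)
for lo,hi in [(.072,.095),(.025,.05),(.012,.05)]:
    s=W[m&(W[...,2]>lo)&(W[...,2]<hi)]
    rc=cv2.minAreaRect((s[:,:2]*1000).astype(np.float32)); print(lo,len(s),np.round(rc[0],1),np.round(rc[1],1),rc[2], s[:,:2].min(0),s[:,:2].max(0))
h=W[m&(W[...,2]>.074)&(W[...,2]<.095)][:,:2]
vx,vy,x0,y0=cv2.fitLine(h.astype(np.float32),cv2.DIST_L2,0,.01,.01).ravel(); print('handle line',vx,vy,x0,y0,np.degrees(np.arctan2(vy,vx)))
# orange blobs
hsv=cv2.cvtColor(im,cv2.COLOR_BGR2HSV)
o=(abs(W[...,0]-.604)<.13)&(abs(W[...,1]+.124)<.08)&(hsv[...,1]>120)&(W[...,2]>.018)
n,l,st,c=cv2.connectedComponentsWithStats(o.astype(np.uint8))
for i in range(1,n):
    if st[i,4]>15: print(st[i,4],np.nanmedian(W[l==i],0).round(3))
a=cv2.imread('pics/side0.png')
b=cv2.resize(im[130:330,100:520],(800,381)); cv2.imwrite('pics/t1.png',b)
E
```

```text
0.072 445 [381.8 367.2] [24.1 95.5] 77.5681381225586 [0.33485032 0.34626022] [0.43010285 0.38116246]
0.025 271 [447.  353.9] [93.8 51.3] 79.05977630615234 [0.41940839 0.30401327] [0.48052028 0.40224066]
0.012 441 [464.2 352. ] [100.4  83.9] 75.43498229980469 [0.41940839 0.29576266] [0.50740759 0.40224066]
handle line 0.9833703 -0.18161169 0.38387507 0.3646366 -10.463651
84 [ 0.695 -0.129  0.023]
79 [ 0.688 -0.078  0.022]
77 [ 0.663 -0.14   0.023]
79 [ 0.656 -0.098  0.023]
84 [ 0.634 -0.151  0.023]
81 [ 0.624 -0.094  0.023]
```

View pics/t1.png

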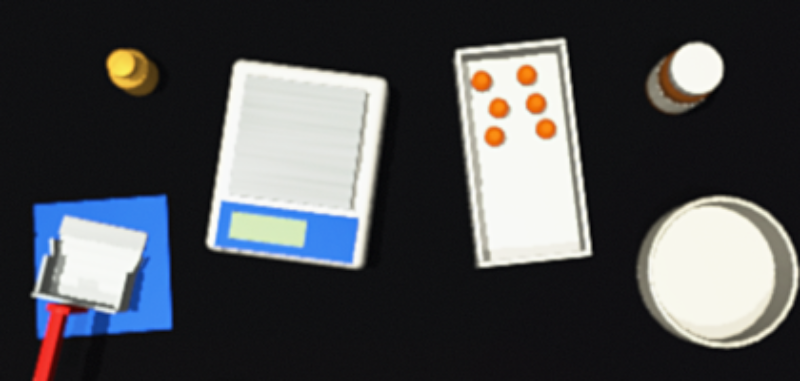

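View pics/side0.png

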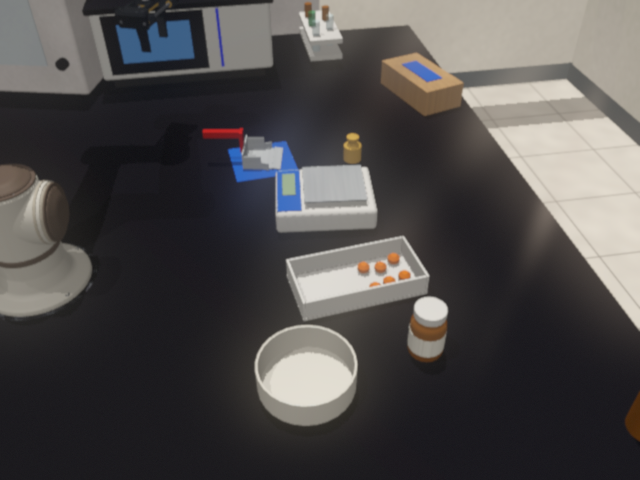

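The top view shows the scoop on its mat (image left), with the balance, the bin holding six plugs at its far end, the dish and the two bystanders. These match the measured poses. Next I move above the handle.

```bash
python3 -m creep '0.035 -0.052 -0.02 0.033 1; 0.035 -0.052 -0.02 0.032 1; 0.035 -0.052 -0.02 0 1; 0.035 -0.052 -0.02 0 1; 0.034 -0.053 -0.02 0 1'; python3 -m creep '0 0 0 0 1; 0 0 0 0 1'; python3 -c "
from h import *
s=arm.sense(); print(s['eef_pos'],np.round(s['orientation'],3).tolist())
im,d=snap('top','t2'); W=cloud('top',d)
im,d=snap('side'); W=cloud('side',d)
m=(abs(W[...,0]-.38)<.06)&(abs(W[...,1]-.366)<.04)&(W[...,2]>.07)&(W[...,2]<.095)
h=W[m][:,:2]; print(len(h), cv2.fitLine(h.astype(np.float32),cv2.DIST_L2,0,.01,.01).ravel(),h.min(0),h.max(0))
"
```

```text
time_s: 1.52
eef_pos: [0.3809, 0.3667, 0.1424]
orientation: [[0.982, -0.19, 0.001], [-0.19, -0.982, 0.001], [0.0, -0.001, -1.0]]
contact_force: [-0.2, 0.9, 0.8]
width: 1.0
grasp_force: 0.0
time_s: 1.78
eef_pos: [0.3806, 0.3683, 0.143]
orientation: [[0.982, -0.191, 0.001], [-0.191, -0.982, 0.001], [0.001, -0.001, -1.0]]
contact_force: [0.1, 0.4, 0.5]
width: 1.001
grasp_force: 0.0
[0.38055984 0.36827782 0.14298431] [[0.982, -0.191, 0.001], [-0.191, -0.982, 0.001], [0.001, -0.001, -1.0]]
310 [ 0.9802058  -0.19798145  0.3853068   0.3617229 ] [0.33686007 0.34246389] [0.43125649 0.38268094]
```

```bash
python3 -m creep '0 -0.002 -0.04 0 1; 0 0 -0.04 0 1; 0 0 -0.031 0 1; 0 0 0 0 0; 0 0 0 0 0' >/dev/null; python3 -m creep '0 0 0 0 0; 0 0 0 0 0; 0 0 0 0 0; 0 0 0 0 0; 0 0 0 0 0'
```

```text
time_s: 3.12
eef_pos: [0.3802, 0.3662, 0.0538]
orientation: [[0.982, -0.191, 0.0], [-0.191, -0.982, 0.0], [0.0, -0.0, -1.0]]
contact_force: [0.2, 1.5, 0.5]
width: 0.287
grasp_force: 0.0
```

```bash
python3 -m creep '0 0 0 0 0; 0 0 0 0 0; 0 0 0 0 0; 0 0 0 0 0'; python3 -m creep '0 0 0.02 0 0; 0 0 0.04 0 0; 0 0 0.06 0 0; 0 0 0 0 0; 0 0 0 0 0';  python3 -c "
from h import *
im,d=snap('side','s2'); cv2.imwrite('pics/s2c.png',cv2.resize(im[90:230,150:350,::-1],(800,560)))
W=cloud('side',d)
m=(abs(W[...,0]-.46)<.14)&(abs(W[...,1]-.35)<.08)&(W[...,2]>.08)&(W[...,2]<.19)
r=finder.silhouettes('scoop','side')[0]; w=W[r['region']]
s=(w[:,:2]-[.38,.366])@[.981,-.19]-.095
for a in np.arange(-.14,.05,.02): q=w[(s>a)&(s<a+.02)]; print(round(a,2),len(q),np.round(np.nanpercentile(q[:,2],[5,95]),3) if len(q) else '')
"
```

```text
time_s: 3.62
eef_pos: [0.3802, 0.3663, 0.0537]
orientation: [[0.982, -0.19, 0.0], [-0.19, -0.982, 0.0], [0.0, -0.0, -1.0]]
contact_force: [0.3, 0.6, 0.0]
width: 0.157
grasp_force: 29.9
time_s: 4.25
eef_pos: [0.3793, 0.3654, 0.1488]
orientation: [[0.982, -0.191, -0.002], [-0.191, -0.982, -0.001], [-0.002, 0.002, -1.0]]
contact_force: [0.6, -0.4, -2.0]
width: 0.156
grasp_force: 29.9
-0.14 54 [0.163 0.18 ]
-0.12 37 [0.163 0.177]
-0.1 9 [-0.     0.175]
-0.08 67 [0.163 0.179]
-0.06 251 [0.106 0.178]
-0.04 260 [0.1   0.131]
-0.02 271 [0.1   0.131]
0.0 224 [0.099 0.118]
0.02 173 [0.1   0.105]
0.04 41 [0.099 0.104]
```

```bash
python3 -m creep '0.009 -0.03 0 0.03 0; 0.009 -0.06 0 0.05 0; 0.009 -0.065 0 0.021 0; 0.009 -0.07 0 0 0; 0.009 -0.07 0 0 0' >/dev/null; python3 -m creep '0.009 -0.07 0 0 0; 0.009 -0.07 0 0 0; 0.009 -0.07 0 0 0; 0.009 -0.065 0 0 0; 0.006 -0.064 0 0 0' >/dev/null;  python3 -m creep '0 0 0 0 0; 0 0 0 0 0; 0 0 0 0 0'; cat > pose.py <<'E'
from h import *
import sys
# scoop pose seen from the top: pan from points near the known pose
def scoop(cam='top',name=None):
    s=arm.sense(); R=np.array(s['orientation']); p=np.array(s['eef_pos'])
    y=-R[:,1]; 
    yaw=np.arctan2(R[1,0],R[0,0])
    im,d=snap(cam,name); W=cloud(cam,d)
    c=p[:2]+.095*np.array([np.cos(yaw),np.sin(yaw)])
    return s,yaw,p,c,W,im
E
python3 - <<'E'
from pose import *
s,yaw,p,c,W,im=scoop('top','t3')
print('yaw',np.degrees(yaw),'pan',c)
ex=np.array([np.cos(yaw),np.sin(yaw)]); ey=np.array([-ex[1],ex[0]])
q=W[...,:2]-c; a=q@ex; b=q@ey; z=W[...,2]
for lo,hi in [(-.04,-.02),(-.02,0),(0,.015),(.02,.045)]:
    k=(a>lo)&(a<hi)&(abs(b)<.07)&(z>.085)&(z<.15); print('scoop',lo,b[k].min(),b[k].max(),k.sum(),np.median(z[k]))
k=(a>.03)&(a<.07)&(abs(b)<.09)&(z>.08); print('nose',a[k].max())
# bin walls (z .038-.05) seen in first picture
W0=np.load('top0.npy'); q=W0[...,:2]-[.605,-.1245]; A=q@[.992,.1253]; B=q@[-.1253,.992]; z=W0[...,2]
k=(abs(A)<.13)&(abs(B)<.075)&(z>.04)&(z<.05)
for lo in np.arange(-.11,.11,.04):
    kk=k&(A>lo)&(A<lo+.04); print(round(lo,2),B[kk&(B<0)].min(),B[kk&(B>0)].max())
print(A[k].min(),A[k].max())
E
```

```text
time_s: 5.98
eef_pos: [0.4494, -0.1399, 0.1493]
orientation: [[0.992, 0.127, -0.001], [0.127, -0.992, 0.0], [-0.001, -0.0, -1.0]]
contact_force: [-0.1, 0.2, -2.6]
width: 0.157
grasp_force: 30.0
yaw 7.303666919167492 pan [ 0.54363889 -0.1278575 ]
scoop -0.04 -0.046543635070197376 0.04535530453074363 409 0.10124982074191102
scoop -0.02 -0.04676591291837175 0.0453767615323564 515 0.10113971162511959
scoop 0 -0.051194614671636676 0.04926671010463041 391 0.10075014566363483
scoop 0.02 -0.04927293406078345 0.04715929531981141 590 0.10085168302044423
nose 0.044059733422550644
-0.11 -0.05979344982743586 0.06209696309302689
-0.07 -0.060104940827667486 0.06205964963856255
-0.03 -0.0602564135769205 0.06194605292737918
0.01 -0.05967602937636816 0.0620199765517933
0.05 -0.060041913042430436 0.06199298926185592
0.09 -0.05942492404356379 0.061720311641379345
-0.12071371129394047 0.1195258931983564
```

```bash
python3 -m creep '0 -0.003 -0.03 0 0; 0 0 -0.04 0 0; 0 0 -0.03 0 0; 0 0 -0.014 0 0; 0 0 0 0 0'; python3 -m creep '0 0 0 0 0'
```

```text
time_s: 6.65
eef_pos: [0.4499, -0.1428, 0.0584]
orientation: [[0.992, 0.127, -0.001], [0.127, -0.992, -0.0], [-0.001, 0.0, -1.0]]
contact_force: [0.1, 0.2, -1.5]
width: 0.156
grasp_force: 30.0
time_s: 6.78
eef_pos: [0.4501, -0.1431, 0.0593]
orientation: [[0.992, 0.126, 0.001], [0.126, -0.992, -0.0], [0.001, 0.0, -1.0]]
contact_force: [-0.1, -0.1, -1.5]
width: 0.158
grasp_force: 30.0
```

```bash
python3 -m creep '0.02 0.0025 -0.0015 0 0; 0.025 0.003 0 0 0; 0.025 0.003 0 0 0; 0.025 0.0035 0 0 0; 0.02 0.0025 0 0 0';  python3 - <<'E'
from pose import *
s,yaw,p,c,W,im=scoop('top','t4')
print(np.degrees(yaw),c, 'A,B',(c-[.6043,-.1236])@np.array([[.992,-.1253],[.1253,.992]]))
cv2.imwrite('pics/t4c.png',cv2.resize(im[130:290,300:450,::-1],(560,597)))
E
```

```text
time_s: 7.4
eef_pos: [0.5433, -0.1316, 0.0576]
orientation: [[0.992, 0.125, 0.001], [0.125, -0.992, -0.0], [0.001, 0.0, -1.0]]
contact_force: [0.6, 0.5, -1.8]
width: 0.153
grasp_force: 30.0
7.208640126011527 [ 0.63757956 -0.11968389] A,B [ 0.03350402 -0.00028515]
```

View pics/t4c.png

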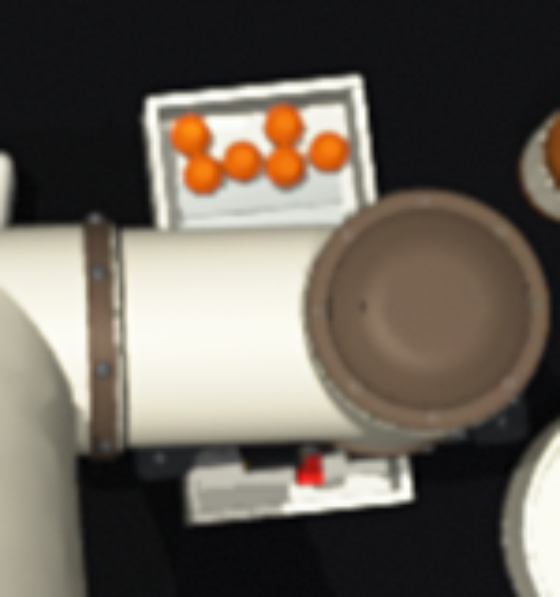

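```bash
python3 -m creep '0.015 0.002 0 0 0; 0.015 0.002 0 0 0; 0.01 0.001 0 0 0; 0.002 0 0 0 0; 0 0 0 0 0';  python3 - <<'E'
from pose import *
s,yaw,p,c,W,im=scoop('side','s5')
print(np.degrees(yaw),c, 'A,B',(c-[.6043,-.1236])@np.array([[.992,-.1253],[.1253,.992]]))
im2,d=snap('top')
a=cv2.resize(im[225:325,300:450,::-1],(450,300)); b=cv2.resize(im2[130:250,320:430,::-1],(275,300)); cv2.imwrite('pics/s5c.png',np.hstack([a,b]))
E
```

```text
time_s: 8.07
eef_pos: [0.5754, -0.1277, 0.0573]
orientation: [[0.992, 0.125, 0.0], [0.125, -0.992, 0.0], [0.0, -0.0, -1.0]]
contact_force: [0.3, -0.2, -2.8]
width: 0.157
grasp_force: 30.0
7.198378942336812 [ 0.6696751  -0.11576739] A,B [ 0.06583353 -0.00042155]
```

View pics/s5c.png

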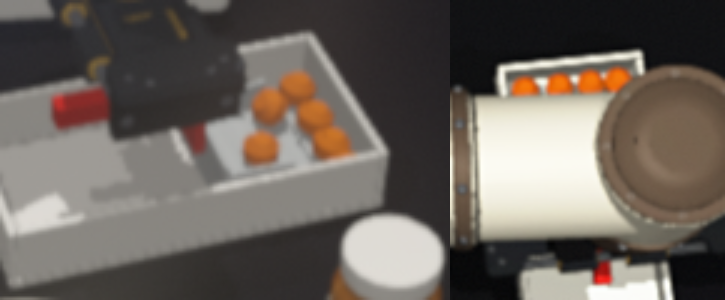

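```bash
python3 -m creep '-0.006 -0.0007 -0.006 0 0; -0.007 -0.0009 -0.008 0 0; 0 0 0 0 0'; python3 - <<'E'
from pose import *
s,yaw,p,c,W,im=scoop('side','s6')
cv2.imwrite('pics/s6c.png',cv2.resize(im[225:325,300:450,::-1],(600,400)))
E
```

```text
time_s: 8.55
eef_pos: [0.5653, -0.1292, 0.0476]
orientation: [[0.992, 0.126, 0.002], [0.126, -0.992, -0.0], [0.002, 0.001, -1.0]]
contact_force: [-1.5, 1.3, 5.4]
width: 0.156
grasp_force: 30.0
```

View pics/s6c.png

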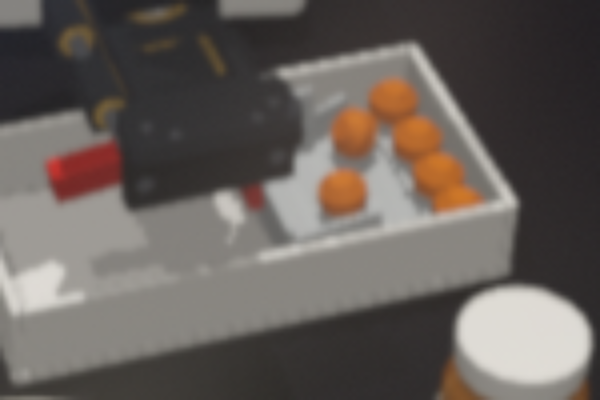

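```bash
python3 -m creep '-0.003 -0.0004 -0.008 0 0; -0.003 -0.0004 -0.008 0 0; -0.001 0 -0.008 0 0; 0 0 0 0 0; 0 0 0 0 0'; python3 - <<'E'
from pose import *
s,yaw,p,c,W,im=scoop('side','s7')
im2,d=snap('top')
a=cv2.resize(im[225:325,300:450,::-1],(525,350)); b=cv2.resize(im2[130:250,320:430,::-1],(275,300)); b=np.vstack([b,np.zeros((50,275,3),np.uint8)]);cv2.imwrite('pics/s7c.png',np.hstack([a,b]))
E
```

```text
time_s: 9.22
eef_pos: [0.558, -0.1301, 0.0275]
orientation: [[0.992, 0.125, -0.002], [0.125, -0.992, -0.0], [-0.002, 0.0, -1.0]]
contact_force: [-3.6, -0.6, 3.5]
width: 0.158
grasp_force: 30.0
```

View pics/s7c.png

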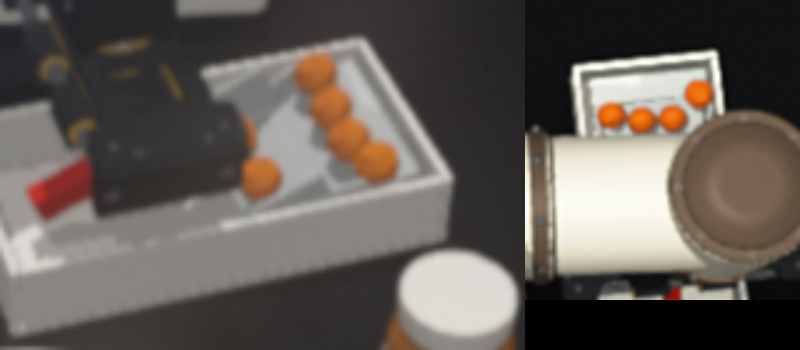

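```bash
cat > plugs.py <<'E'
from pose import *
def plugs(cams=('side','top'),pan=None):
    for cam in cams:
        im,d=snap(cam); W=cloud(cam,d)
        hsv=cv2.cvtColor(im,cv2.COLOR_RGB2HSV)
        o=(hsv[...,0]>5)&(hsv[...,0]<18)&(hsv[...,1]>170)&(hsv[...,2]>110)&(W[...,0]>.3)&(W[...,0]<.75)&(np.hypot(W[...,0]-.687,W[...,1]+.3)>.06)
        o=cv2.erode(o.astype(np.uint8),np.ones((2,2)))
        n,l,st,c=cv2.connectedComponentsWithStats(o)
        s=arm.sense(); R=np.array(s['orientation']); p=np.array(s['eef_pos']); e=R[:2,0]/np.hypot(*R[:2,0]); 
        for i in range(1,n):
            if st[i,4]>12:
                w=np.nanmedian(W[l==i],0); q=(w[:2]-[.6043,-.1236])@np.array([[.992,-.1253],[.1253,.992]])
                g=w[:2]-p[:2]
                print(cam,st[i,4],np.round(c[i]),w.round(3),'bin',q.round(3),'scoop',round(g@e-.095,3),round(g@[-e[1],e[0]],3),'z rel',round(w[2]-p[2]+.0513,3))
if __name__=='__main__': plugs()
E
python3 -m creep '0 0 0 0 0; 0 0 0 0 0; 0 0 0 0 0'; python3 plugs.py
```

```text
time_s: 9.7
eef_pos: [0.5589, -0.1298, 0.0271]
orientation: [[0.992, 0.125, -0.001], [0.125, -0.992, -0.0], [-0.001, 0.0, -1.0]]
contact_force: [-4.2, -0.6, 5.3]
width: 0.159
grasp_force: 30.0
side 33 [377. 254.] [ 0.654 -0.092  0.044] bin [0.054 0.025] scoop 0.004 0.026 z rel 0.068
side 59 [380. 266.] [ 0.653 -0.117  0.041] bin [0.049 0.001] scoop -0.0 0.001 z rel 0.065
side 69 [376. 275.] [ 0.641 -0.136  0.033] bin [ 0.035 -0.017] scoop -0.014 -0.016 z rel 0.057
```

```bash
python3 -m creep '0 0 0 0 0.5; 0 0 0 0 0.5; 0 0 0 0 0.5; 0 0 0 0 0.5; 0 0 0 0 0.5';  python3 -m creep '0.01 0.0013 0.012 0 0.5; 0.01 0.0013 0.013 0 0.5; 0.01 0.0013 0.012 0 0.5; 0 0 0 0 0.5'; python3 - <<'E'
from plugs import *
plugs()
s,yaw,p,c,W,im=scoop('side','s8')
im2,d=snap('top')
q=W[...,:2]-p[:2]; ex=np.array([np.cos(yaw),np.sin(yaw)]); a=q@ex; b=q@[-ex[1],ex[0]]; z=W[...,2]
k=(abs(b)<.02)&(a<-.02)&(a>-.1)&(im[...,0]>90)&(im[...,1]<70)
print('red',k.sum(),[(round(a[k].min(),3)),a[k].max(),np.percentile(z[k],[10,90]),b[k].mean()])
k=(abs(b)<.02)&(a>.0)&(a<.1)&(im[...,0]>90)&(im[...,1]<70)
print('red',k.sum(),[a[k].min(),a[k].max(),np.percentile(z[k],[10,90]),b[k].mean()] if k.sum() else '')
a=cv2.resize(im[225:325,300:450,::-1],(525,350)); b=cv2.resize(im2[130:250,320:430,::-1],(275,300)); b=np.vstack([b,np.zeros((50,275,3),np.uint8)]);cv2.imwrite('pics/s8c.png',np.hstack([a,b]))
E
```

```text
time_s: 10.42
eef_pos: [0.5595, -0.1296, 0.0269]
orientation: [[0.992, 0.125, 0.0], [0.125, -0.992, 0.0], [0.0, 0.0, -1.0]]
contact_force: [0.6, 0.3, 0.5]
width: 0.492
grasp_force: 0.0
time_s: 10.92
eef_pos: [0.585, -0.1264, 0.0579]
orientation: [[0.992, 0.126, 0.003], [0.126, -0.992, -0.0], [0.003, 0.0, -1.0]]
contact_force: [0.3, 0.9, -0.3]
width: 0.5
grasp_force: 0.0
side 45 [395. 264.] [ 0.688 -0.105  0.027] bin [0.085 0.008] scoop 0.011 0.009 z rel 0.021
side 74 [383. 271.] [ 0.659 -0.118  0.028] bin [ 0.055 -0.001] scoop -0.02 -0.001 z rel 0.022
side 40 [394. 275.] [ 0.675 -0.138  0.03 ] bin [ 0.069 -0.023] scoop -0.006 -0.023 z rel 0.025
red 153 [np.float64(-0.048), np.float64(-0.02005851981138803), array([0.07400904, 0.08588884]), np.float64(-0.004502657149537635)]
red 40 [np.float64(0.03835904391377637), np.float64(0.04642287977738954), array([0.03566629, 0.05255503]), np.float64(-0.009812749877321735)]
```

View pics/s8c.png

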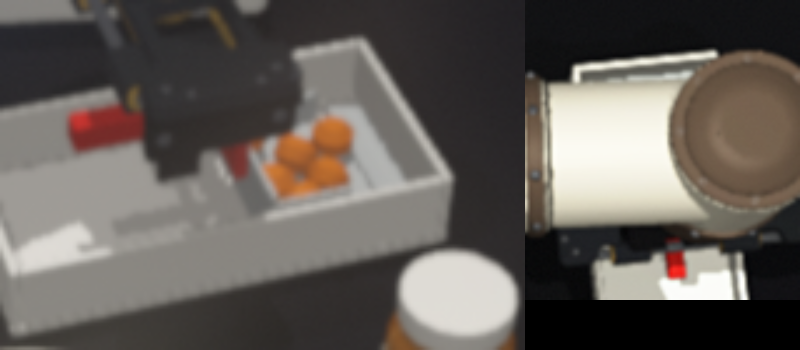

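```bash
python3 -m creep '0 0 0 0 0; 0 0 0 0 0; 0 0 0 0 0; 0 0 0 0 0; 0 0 0 0 0';  python3 -m creep '0 0 0 0 0; 0 0 0.01 0 0; 0 0 0.025 0 0; 0 0 0.035 0 0; 0 0 0.035 0 0'; python3 -m creep '0 0 0.02 0 0; 0 0 0.01 0 0; 0 0 0 0 0'; python3 - <<'E'
from plugs import *
plugs()
s,yaw,p,c,W,im=scoop('side','s9')
r=finder.silhouettes('scoop','side')[0]; w=W[r['region']]
ss=(w[:,:2]-p[:2])@[np.cos(yaw),np.sin(yaw)]; bb=(w[:,:2]-p[:2])@[-np.sin(yaw),np.cos(yaw)]
for a in np.arange(-.06,.15,.02): k=(ss>a)&(ss<a+.02);q=w[k]; print(round(a,2),len(q),np.round(np.nanpercentile(q[:,2],[5,50,95])-p[2],3) if len(q) else '',np.round([bb[k].min(),bb[k].max()],3) if len(q) else '')
print(ss.min(),ss.max())
E
```

```text
time_s: 11.75
eef_pos: [0.5833, -0.1266, 0.0565]
orientation: [[0.992, 0.125, -0.0], [0.125, -0.992, -0.0], [-0.0, -0.0, -1.0]]
contact_force: [0.2, 0.5, 0.1]
width: 0.157
grasp_force: 30.0
time_s: 12.38
eef_pos: [0.5825, -0.1264, 0.141]
orientation: [[0.992, 0.125, -0.002], [0.125, -0.992, 0.0], [-0.002, -0.0, -1.0]]
contact_force: [0.2, -0.3, -2.7]
width: 0.156
grasp_force: 30.0
time_s: 12.75
eef_pos: [0.5831, -0.1264, 0.1643]
orientation: [[0.992, 0.125, -0.0], [0.125, -0.992, 0.0], [-0.0, -0.0, -1.0]]
contact_force: [-1.1, -0.5, -3.5]
width: 0.159
grasp_force: 30.0
side 15 [375. 218.] [ 0.645 -0.094  0.136] bin [0.044 0.024] scoop -0.03 0.024 z rel 0.024
side 90 [398. 224.] [ 0.682 -0.108  0.135] bin [0.079 0.006] scoop 0.006 0.006 z rel 0.023
side 67 [385. 226.] [ 0.656 -0.116  0.135] bin [0.053 0.001] scoop -0.021 0.001 z rel 0.023
-0.06 52 [0.015 0.025 0.03 ] [-0.01   0.005]
-0.04 130 [0.015 0.026 0.03 ] [-0.011  0.004]
-0.02 50 [0.014 0.024 0.029] [-0.011  0.007]
0.0 0  
0.02 51 [-0.024 -0.013 -0.002] [-0.014  0.009]
0.04 354 [-0.047 -0.029 -0.007] [-0.049  0.039]
0.06 160 [-0.048 -0.033 -0.019] [-0.05  -0.021]
0.08 181 [-0.049 -0.039 -0.018] [-0.05   0.047]
0.1 208 [-0.05  -0.047 -0.035] [-0.053  0.051]
0.12 209 [-0.051 -0.048 -0.046] [-0.047  0.045]
0.14 0  
nan nan
```

```bash
python3 -m creep '-0.003 0.012 0 0 0; -0.006 0.022 0 0 0; -0.009 0.032 0 0 0; -0.011 0.037 0 0 0; -0.012 0.037 0 0 0' >/dev/null;  python3 -m creep '-0.012 0.037 0 0 0; -0.012 0.037 0 0 0; -0.009 0.034 0 0 0; -0.007 0.025 0 0 0; -0.004 0.015 0 0 0' >/dev/null; python3 -m creep '0 0.005 0 0 0; 0 0 -0.015 0 0; 0 0 -0.02 0 0; 0 0 -0.01 0 0; 0 0 0 0 0'; python3 plugs.py
```

```text
time_s: 14.82
eef_pos: [0.5149, 0.1071, 0.1275]
orientation: [[0.992, 0.124, -0.002], [0.124, -0.992, -0.001], [-0.002, 0.001, -1.0]]
contact_force: [0.1, -0.5, -1.5]
width: 0.154
grasp_force: 30.0
side 13 [320. 169.] [0.583 0.139 0.098] bin [0.011 0.264] scoop -0.024 0.023 z rel 0.021
side 41 [335. 172.] [0.614 0.125 0.097] bin [0.04  0.246] scoop 0.005 0.005 z rel 0.02
top 138 [251. 200.] [0.61  0.127 0.098] bin [0.037 0.248] scoop 0.001 0.007 z rel 0.021
top 138 [270. 203.] [0.605 0.088 0.099] bin [0.027 0.21 ] scoop -0.009 -0.03 z rel 0.022
top 36 [262. 216.] [0.578 0.102 0.098] bin [0.002 0.227] scoop -0.034 -0.013 z rel 0.02
```

```bash
python3 -m creep '0 0 -0.003 0 0; 0 0 -0.003 0 0; 0 0 0 0 0.5; 0 0 0 0 0.5; 0 0 0 0 0.5';  python3 -m creep '0 0 0 0 0.5; 0 0 0 0 0.5; 0 0 0 0 0.5; 0 0 0 0 0.5; 0 0 0 0 0.5';python3 -m creep '0 0 0 0 0.5; 0 0 0 0 0.5; 0 0 0 0 0.5; 0 0 0 0 0.5; 0 0 0 0 0.5'; python3 - <<'E'
from plugs import *
plugs()
s,yaw,p,c,W,im=scoop('side','s10'); im2,d=snap('top')
a=cv2.resize(im[130:240,250:415,::-1],(450,300)); b=cv2.resize(im2[150:270,200:340,::-1],(350,300)); cv2.imwrite('pics/s10c.png',np.hstack([a,b]))
E
```

```text
time_s: 15.55
eef_pos: [0.5158, 0.108, 0.1242]
orientation: [[0.992, 0.126, 0.001], [0.126, -0.992, 0.0], [0.001, -0.0, -1.0]]
contact_force: [0.3, -1.1, 0.1]
width: 0.416
grasp_force: 0.0
time_s: 16.18
eef_pos: [0.5153, 0.1079, 0.1237]
orientation: [[0.992, 0.125, -0.0], [0.125, -0.992, -0.0], [-0.0, 0.0, -1.0]]
contact_force: [0.1, -0.5, 0.8]
width: 0.499
grasp_force: 0.0
time_s: 16.8
eef_pos: [0.5153, 0.1079, 0.1237]
orientation: [[0.992, 0.125, -0.0], [0.125, -0.992, -0.0], [-0.0, 0.0, -1.0]]
contact_force: [0.5, -0.0, -0.0]
width: 0.497
grasp_force: 0.0
side 18 [320. 170.] [0.583 0.141 0.094] bin [0.012 0.265] scoop -0.023 0.024 z rel 0.022
side 43 [335. 173.] [0.615 0.126 0.095] bin [0.042 0.246] scoop 0.006 0.005 z rel 0.023
top 141 [251. 200.] [0.61  0.127 0.094] bin [0.037 0.248] scoop 0.001 0.007 z rel 0.022
top 126 [270. 203.] [0.602 0.088 0.095] bin [0.024 0.211] scoop -0.011 -0.03 z rel 0.023
top 39 [262. 216.] [0.578 0.103 0.094] bin [0.003 0.228] scoop -0.033 -0.013 z rel 0.022
```

View pics/s10c.png

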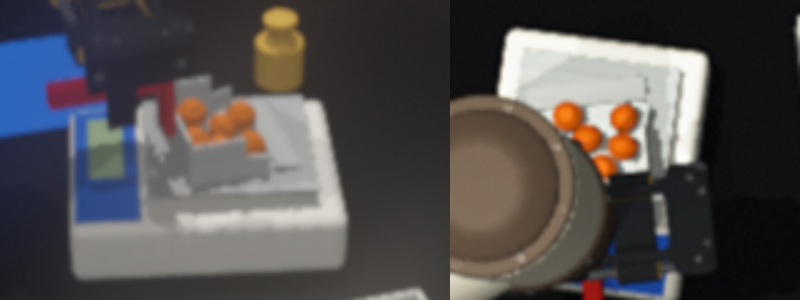

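```bash
python3 -m creep '0 0 0 0 0; 0 0 0 0 0; 0 0 0 0 0; 0 0 0 0 0; 0 0 0 0 0';  python3 -m creep '0 0 0 0 0; 0 0 0.008 0 0; 0 0 0.018 0 0; 0 0 0.018 0 0; 0 0 0.012 0 0'; python3 -m creep '-0.002 -0.01 0.004 -0.004 0; -0.005 -0.02 0 -0.01 0; -0.01 -0.03 0 -0.018 0; -0.012 -0.038 0 -0.02 0; -0.012 -0.042 0 -0.02 0'; python3 plugs.py
```

```text
time_s: 17.62
eef_pos: [0.5153, 0.1079, 0.1238]
orientation: [[0.992, 0.125, 0.0], [0.125, -0.992, 0.0], [0.0, -0.0, -1.0]]
contact_force: [0.4, -1.3, -0.2]
width: 0.157
grasp_force: 30.0
time_s: 18.25
eef_pos: [0.5157, 0.1081, 0.1701]
orientation: [[0.992, 0.125, 0.002], [0.125, -0.992, 0.001], [0.002, -0.001, -1.0]]
contact_force: [-0.0, 0.2, -2.9]
width: 0.155
grasp_force: 30.0
time_s: 18.88
eef_pos: [0.481, -0.0064, 0.1713]
orientation: [[0.994, -0.105, -0.001], [-0.105, -0.994, -0.0], [-0.001, 0.001, -1.0]]
contact_force: [0.0, -0.4, -2.8]
width: 0.154
grasp_force: 30.0
side 50 [321. 190.] [ 0.562 -0.003  0.142] bin [-0.027  0.125] scoop -0.013 0.015 z rel 0.022
side 32 [336. 190.] [ 0.589 -0.004  0.141] bin [0.    0.121] scoop 0.014 0.017 z rel 0.021
side 52 [316. 198.] [ 0.547 -0.023  0.142] bin [-0.045  0.107] scoop -0.026 -0.007 z rel 0.022
side 33 [336. 203.] [ 0.582 -0.048  0.144] bin [-0.012  0.078] scoop 0.012 -0.027 z rel 0.024
top 68 [320. 211.] [ 0.584 -0.011  0.139] bin [-0.006  0.114] scoop 0.009 0.008 z rel 0.019
top 66 [343. 217.] [ 0.573 -0.054  0.142] bin [-0.022  0.073] scoop 0.003 -0.036 z rel 0.022
```

```bash
python3 -m creep '-0.012 -0.042 0 -0.02 0; -0.012 -0.042 0 -0.02 0; -0.012 -0.042 0 -0.02 0; -0.012 -0.042 0 -0.02 0; -0.012 -0.042 0 -0.02 0';  python3 -m creep '-0.012 -0.042 0 -0.02 0; -0.012 -0.04 0 -0.02 0; -0.009 -0.03 0 -0.015 0; -0.006 -0.02 0 -0.01 0; 0 -0.009 0 0 0'; python3 -m creep '0 0 0 0 0; 0 0 0 0 0' >/dev/null; python3 plugs.py
python3 - <<'E'
from pose import *
s,yaw,p,c,W,im=scoop('side','s11'); print(p,np.degrees(yaw))
e=np.array([np.cos(yaw),np.sin(yaw)]); g=np.array([.478,-.338])-.0915*e; print('to entry',(g-p[:2])/.8,'share; off',(p[:2]-g)@np.array([[e[0],-e[1]],[e[1],e[0]]]))
E
```

```text
time_s: 19.6
eef_pos: [0.4332, -0.1737, 0.1715]
orientation: [[0.914, -0.406, -0.001], [-0.406, -0.914, 0.0], [-0.001, 0.0, -1.0]]
contact_force: [0.2, 0.1, -2.0]
width: 0.159
grasp_force: 30.0
time_s: 20.23
eef_pos: [0.4026, -0.2857, 0.1715]
orientation: [[0.814, -0.581, -0.0], [-0.581, -0.814, 0.0], [-0.001, 0.0, -1.0]]
contact_force: [0.4, 0.3, -2.9]
width: 0.159
grasp_force: 30.0
side 78 [299. 313.] [ 0.475 -0.308  0.14 ] bin [-0.151 -0.167] scoop -0.023 0.022 z rel 0.019
side 211 [294. 327.] [ 0.464 -0.338  0.141] bin [-0.166 -0.195] scoop -0.015 -0.009 z rel 0.02
side 74 [320. 322.] [ 0.504 -0.332  0.14 ] bin [-0.126 -0.194] scoop 0.015 0.019 z rel 0.019
side 22 [284. 335.] [ 0.448 -0.352  0.144] bin [-0.184 -0.207] scoop -0.02 -0.029 z rel 0.024
side 90 [304. 349.] [ 0.473 -0.381  0.142] bin [-0.163 -0.239] scoop 0.017 -0.039 z rel 0.022
top 87 [488. 258.] [ 0.503 -0.324  0.14 ] bin [-0.126 -0.186] scoop 0.009 0.025 z rel 0.019
top 70 [515. 275.] [ 0.472 -0.373  0.143] bin [-0.162 -0.23 ] scoop 0.012 -0.032 z rel 0.023
[ 0.40358373 -0.28434419  0.17176646] -35.39032485220521
to entry [-0.00022109 -0.00083022] share; off [-0.00024046  0.00064389]
```

```bash
python3 -m creep '0 -0.001 -0.02 0 0; 0 0 -0.035 0 0; 0 0 -0.04 0 0; 0 0 -0.028 0 0; 0 0 -0.01 0 0'; python3 -m creep '0.004 -0.003 0 0 0; 0.004 -0.003 0 0 0; 0.003 -0.002 0 0 0'
```

```text
time_s: 21.25
eef_pos: [0.4028, -0.2852, 0.0642]
orientation: [[0.815, -0.58, -0.002], [-0.58, -0.815, 0.001], [-0.002, 0.001, -1.0]]
contact_force: [-0.2, -1.0, -2.4]
width: 0.159
grasp_force: 30.0
time_s: 21.62
eef_pos: [0.4131, -0.2925, 0.0663]
orientation: [[0.815, -0.58, 0.002], [-0.58, -0.815, -0.001], [0.002, -0.001, -1.0]]
contact_force: [-0.4, 1.0, -2.7]
width: 0.156
grasp_force: 30.0
```

```bash
python3 -m creep '0.003 -0.002 0 0 0; 0.0114 -0.0081 0.018 0 0; 0.0114 -0.0081 0.02 0 0; 0 0 0 0 0'; cat > tilt.py <<'E'
from pose import *
s,yaw,p,c,W,im=scoop('side')
ex=np.array([np.cos(yaw),np.sin(yaw)]); q=W[...,:2]-p[:2]; a=q@ex; b=q@[-ex[1],ex[0]]; z=W[...,2]-p[2]-.0187
hsv=cv2.cvtColor(im,cv2.COLOR_RGB2HSV)
k=((hsv[...,0]<5)|(hsv[...,0]>172))&(hsv[...,1]>150)&(hsv[...,2]>60)&(abs(b)<.03)&(abs(a)<.08)&(abs(z)<.07)
P=np.stack([a[k],z[k]],1).astype(np.float32); r=cv2.fitLine(P,cv2.DIST_HUBER,0,.01,.01).ravel()
print('red n',k.sum(),'slope deg',np.degrees(np.arctan2(r[1],r[0])),'extent',P.min(0),P.max(0))
print(p,np.degrees(yaw))
E
python3 tilt.py
```

```text
time_s: 22.12
eef_pos: [0.4341, -0.3072, 0.0969]
orientation: [[0.815, -0.58, 0.003], [-0.58, -0.815, -0.001], [0.003, -0.001, -1.0]]
contact_force: [0.1, -0.4, -3.1]
width: 0.153
grasp_force: 30.0
red n 327 slope deg -18.358143 extent [ 0.0087171  -0.04892361] [0.04707761 0.0078242 ]
[ 0.43405262 -0.30719712  0.09686634] -35.4597205652285
```

```bash
cat >> tilt.py <<'E'
rs=finder.silhouettes('scoop','side')
for R in rs[:1]:
    k=R['region']&(abs(b)<.06)&(a>-.08)&(a<.16)&(z>-.17)&(z<.06); print('sil',round(R['p'],2),k.sum())
    for lo in np.arange(-.06,.15,.02):
        m=k&(a>=lo)&(a<lo+.02)
        if m.sum()>5: print(round(lo,2),m.sum(),np.round(np.percentile(z[m],[5,50,95]),3),'abs top',round(np.percentile(W[...,2][m],95),3))
E
python3 tilt.py; python3 plugs.py
```

```text
red n 329 slope deg -14.2631 extent [ 0.00753313 -0.05007574] [0.04760042 0.00860977]
[ 0.43315138 -0.30683202  0.09594196] -35.47956301394642
sil 0.61 2613
-0.02 13 [-0.11  -0.102 -0.082] abs top 0.033
0.0 78 [-0.013  0.002  0.006] abs top 0.121
0.02 892 [-0.082 -0.06   0.001] abs top 0.116
0.04 741 [-0.087 -0.077 -0.004] abs top 0.111
0.06 379 [-0.093 -0.078 -0.058] abs top 0.057
0.08 246 [-0.101 -0.097 -0.081] abs top 0.034
0.1 260 [-0.106 -0.102 -0.098] abs top 0.017
side 678 [318. 378.] [ 0.495 -0.354  0.039] bin [-0.138 -0.214] scoop -0.017 -0.002 z rel -0.005
```

```bash
python3 -m creep '0.0154 -0.011 0.016 0 0; 0.0154 -0.011 0.016 0 0; 0 0 0 0 0'; python3 tilt.py | grep -v '^red'; python3 plugs.py
```

```text
time_s: 22.75
eef_pos: [0.458, -0.3245, 0.1214]
orientation: [[0.814, -0.58, 0.001], [-0.58, -0.814, -0.0], [0.001, -0.0, -1.0]]
contact_force: [-0.0, 0.3, -2.8]
width: 0.156
grasp_force: 30.0
[ 0.45796778 -0.324452    0.12142796] -35.46905189768052
sil 0.87 2573
-0.02 13 [-0.136 -0.135 -0.131] abs top 0.009
0.0 495 [-0.09  -0.077  0.002] abs top 0.142
0.02 1225 [-0.101 -0.086 -0.007] abs top 0.133
0.04 656 [-0.112 -0.098 -0.016] abs top 0.125
0.06 174 [-0.127 -0.119 -0.099] abs top 0.041
0.08 6 [-0.131 -0.129 -0.128] abs top 0.012
side 468 [334. 379.] [ 0.521 -0.363  0.04 ] bin [-0.113 -0.227] scoop -0.02 0.005 z rel -0.029
```

```bash
python3 -m creep '0.0122 -0.0087 0.009 0 0; 0.0122 -0.0087 0.008 0 0; 0.0122 -0.0087 0.008 0 0; 0 0 0 0 0'; python3 tilt.py | grep -v '^red'; python3 plugs.py
```

```text
time_s: 23.45
eef_pos: [0.4862, -0.3449, 0.1407]
orientation: [[0.814, -0.58, -0.001], [-0.58, -0.814, 0.001], [-0.002, 0.0, -1.0]]
contact_force: [-1.2, 0.5, -1.9]
width: 0.161
grasp_force: 30.0
[ 0.48615132 -0.34494163  0.14066932] -35.47345449561146
sil 0.63 2358
-0.02 361 [-0.097 -0.075 -0.056] abs top 0.104
0.0 1252 [-0.116 -0.097 -0.005] abs top 0.154
0.02 744 [-0.129 -0.09  -0.012] abs top 0.147
side 467 [336. 379.] [ 0.525 -0.371  0.047] bin [-0.11  -0.235] scoop -0.048 0.002 z rel -0.043
```

```bash
python3 -m creep '0.01 -0.0071 0.0035 0 0; 0.01 -0.0071 0.003 0 0; 0.01 -0.0071 0.0025 0 0; 0.01 -0.0071 0.002 0 0; 0 0 0 0 0'; python3 tilt.py | grep -v '^red'; python3 plugs.py; python3 - <<'E'
from h import *
im,d=snap('side'); im2,d=snap('top')
a=cv2.resize(im[280:430,220:420,::-1],(460,345)); b=cv2.resize(im2[200:330,410:540,::-1],(340,345)); cv2.imwrite('pics/s12c.png',np.hstack([a,b]))
E
```

```text
time_s: 24.28
eef_pos: [0.5195, -0.3685, 0.15]
orientation: [[0.814, -0.58, 0.001], [-0.58, -0.814, -0.0], [0.001, 0.0, -1.0]]
contact_force: [-2.8, 1.8, -2.9]
width: 0.163
grasp_force: 30.0
[ 0.5194984  -0.36845972  0.14998255] -35.46583248634779
sil 0.63 1853
-0.06 34 [-0.074 -0.072 -0.071] abs top 0.098
-0.04 472 [-0.108 -0.069 -0.061] abs top 0.108
-0.02 949 [-0.132 -0.108 -0.054] abs top 0.115
0.0 274 [-0.099 -0.031 -0.004] abs top 0.164
0.02 118 [-0.037 -0.03  -0.021] abs top 0.148
side 108 [343. 361.] [ 0.537 -0.344  0.057] bin [-0.094 -0.21 ] scoop -0.094 0.031 z rel -0.042
side 261 [339. 383.] [ 0.526 -0.375  0.047] bin [-0.11 -0.24] scoop -0.086 -0.002 z rel -0.052
```

View pics/s12c.png

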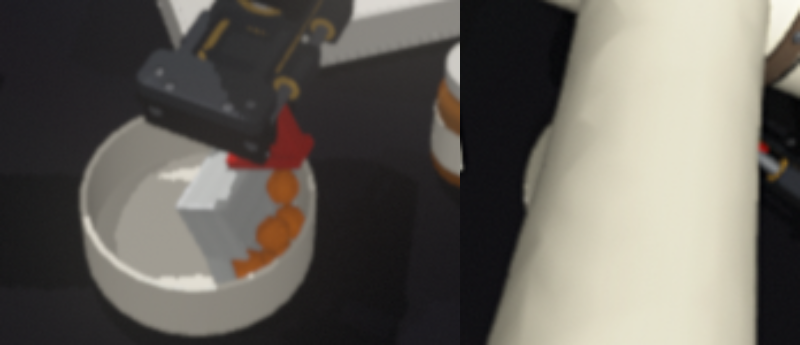

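```bash
python3 -m creep '-0.006 0.0043 0 0 0; -0.012 0.0085 0 0 0; -0.014 0.01 0.002 0 0; -0.014 0.01 0.002 0 0; -0.01 0.007 0 0 0';python3 -m creep '0 0 0 0 0; 0 0 0 0 0'; python3 tilt.py | grep -v '^red'; python3 plugs.py
```

```text
time_s: 25.2
eef_pos: [0.4733, -0.3355, 0.154]
orientation: [[0.815, -0.58, 0.001], [-0.58, -0.815, -0.0], [0.001, -0.0, -1.0]]
contact_force: [0.5, -0.4, -2.2]
width: 0.157
grasp_force: 30.0
time_s: 25.45
eef_pos: [0.4743, -0.3363, 0.1535]
orientation: [[0.815, -0.58, 0.001], [-0.58, -0.815, -0.0], [0.001, -0.0, -1.0]]
contact_force: [0.8, -0.3, -1.7]
width: 0.16
grasp_force: 30.0
[ 0.47427975 -0.33625497  0.15351403] -35.45048350471156
sil 0.97 2458
-0.06 21 [-0.074 -0.072 -0.071] abs top 0.101
-0.04 494 [-0.108 -0.071 -0.062] abs top 0.111
-0.02 1425 [-0.144 -0.117 -0.053] abs top 0.12
0.0 400 [-0.15  -0.039 -0.002] abs top 0.17
0.02 118 [-0.036 -0.03  -0.021] abs top 0.151
side 185 [343. 376.] [ 0.537 -0.349  0.026] bin [-0.095 -0.215] scoop -0.036 0.026 z rel -0.076
side 110 [325. 390.] [ 0.504 -0.369  0.026] bin [-0.13  -0.231] scoop -0.052 -0.009 z rel -0.076
```

```bash
python3 -m creep '-0.006 0.004 0.02 0 0; 0 0 0.03 0 0; 0 0 0.03 0 0; 0 0 0.02 0 0; 0 0 0 0 0'; python3 tilt.py | grep -v '^red'; python3 plugs.py; python3 - <<'E'
from h import *
im,d=snap('side'); im2,d=snap('top')
a=cv2.resize(im[230:430,200:430,::-1],(460,400)); b=cv2.resize(im2[200:330,410:540,::-1],(340,400)); cv2.imwrite('pics/s13c.png',np.hstack([a,b]))
m=[r for r in finder.silhouettes('plug0','side') if r['p']>.2]; print([(round(r['p'],2),np.round(r['box']).tolist()) for r in m])
E
```

```text
time_s: 26.28
eef_pos: [0.4697, -0.3331, 0.2351]
orientation: [[0.815, -0.58, 0.003], [-0.58, -0.815, -0.001], [0.004, -0.001, -1.0]]
contact_force: [-0.2, -0.3, -3.1]
width: 0.161
grasp_force: 30.0
[ 0.46970886 -0.33308126  0.23514784] -35.453353535115255
sil 0.7 3044
-0.06 32 [-0.075 -0.072 -0.07 ] abs top 0.183
-0.04 616 [-0.107 -0.071 -0.062] abs top 0.192
-0.02 1701 [-0.143 -0.115 -0.049] abs top 0.205
0.0 557 [-0.15  -0.041  0.002] abs top 0.256
0.02 138 [-0.037 -0.03  -0.021] abs top 0.233
side 179 [343. 375.] [ 0.538 -0.345  0.026] bin [-0.094 -0.211] scoop -0.031 0.03 z rel -0.155
side 107 [325. 390.] [ 0.504 -0.369  0.026] bin [-0.13  -0.231] scoop -0.045 -0.009 z rel -0.155
[(0.7, [346.0, 369.0, 14.0, 14.0]), (0.43, [326.0, 391.0, 15.0, 16.0])]
```

```bash
python3 - <<'E'
from h import *
s=arm.sense(); p=np.array(s['eef_pos'])
for cam in ['side','top']:
    im,d=snap(cam); W=cloud(cam,d); hsv=cv2.cvtColor(im,cv2.COLOR_RGB2HSV)
    o=(hsv[...,0]>=4)&(hsv[...,0]<=19)&(hsv[...,1]>140)&(hsv[...,2]>40)&(W[...,0]>.3)&(W[...,0]<.8)&(np.hypot(W[...,0]-.687,W[...,1]+.3)>.06)
    n,l,st,c=cv2.connectedComponentsWithStats(o.astype(np.uint8))
    for i in range(1,n):
        if st[i,4]>8: print(cam,st[i],np.nanmedian(W[l==i],0).round(3),np.median(hsv[l==i],0))
E
```

```text
side [336 363  14  31 269] [ 0.536 -0.347  0.026] [ 12. 192. 136.]
side [317 383  17  16 162] [ 0.504 -0.369  0.026] [ 12. 193. 144.]
top [155 155  28  26 281] [0.685 0.302 0.023] [ 19. 188.  99.]
top [534 291   4   7  11] [ 0.443 -0.327  0.321] [ 19. 156.  81.]
top [529 298   5   3  10] [ 0.434 -0.322  0.318] [ 19.  167.5  86. ]
```

View pics/s13c.png

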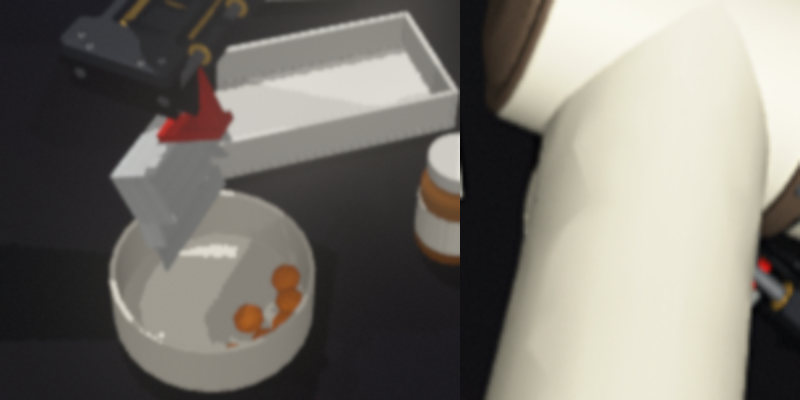

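```bash
python3 -m creep '0 0 0 -0.03 0; 0 0 0 -0.055 0; 0 0 0 -0.055 0; 0 0 0 -0.055 0; 0 0 0 -0.055 0'; python3 -m creep '0 0 0 0 0' >/dev/null; python3 - <<'E'
from h import *
im,d=snap('side','s14'); W=cloud('side',d); hsv=cv2.cvtColor(im,cv2.COLOR_RGB2HSV)
o=(hsv[...,0]>=4)&(hsv[...,0]<=19)&(hsv[...,1]>140)&(hsv[...,2]>40)&(W[...,0]>.3)&(W[...,0]<.8)&(np.hypot(W[...,0]-.687,W[...,1]+.3)>.06)
n,l,st,c=cv2.connectedComponentsWithStats(o.astype(np.uint8))
for i in range(1,n):
    if st[i,4]>3: print(st[i],np.nanmedian(W[l==i],0).round(3),np.median(hsv[l==i],0))
p=arm.sense()['eef_pos']
r=finder.silhouettes('scoop','side')[0]; k=r['region']; print(r['p'],np.round(r['box']),k.sum())
# colour composition of the pan's inner area
k&=(W[...,2]>.1); print(k.sum(),((hsv[...,1]>140)&k).sum(), ((hsv[...,1]<60)&k).sum())
for lo in np.arange(.08,.26,.02):
    m=k&(W[...,2]>=lo)&(W[...,2]<lo+.02); print(round(lo,2),m.sum(),np.nanmedian(W[m],0).round(3) if m.any() else '',np.median(hsv[m],0) if m.any() else '')
E
```

```text
time_s: 27.35
eef_pos: [0.4691, -0.3328, 0.2331]
orientation: [[0.16, -0.987, -0.0], [-0.987, -0.16, 0.0], [-0.0, 0.0, -1.0]]
contact_force: [0.3, -0.5, -2.1]
width: 0.155
grasp_force: 30.0
[352 144   6   3  11] [0.695 0.303 0.049] [ 19. 143. 131.]
[358 148   3   6   7] [0.702 0.295 0.038] [ 19. 141. 123.]
[349 150   9  13  39] [0.691 0.293 0.025] [ 19. 142. 128.]
[291 235   6   4  14] [ 0.467 -0.358  0.33 ] [ 14.  151.5 115. ]
[336 363  15  31 266] [ 0.536 -0.347  0.026] [ 12. 191. 136.]
[317 383  17  16 160] [ 0.504 -0.368  0.026] [ 12. 190. 138.]
0.69 [291. 296.  68. 109.] 4002
3964 563 3332
0.08 0  
0.1 770 [ 0.469 -0.329  0.111] [ 30.   4. 125.]
0.12 872 [ 0.469 -0.319  0.13 ] [ 45.   4. 126.]
0.14 842 [ 0.467 -0.309  0.15 ] [ 45.    4.  126.5]
0.16 346 [ 0.453 -0.307  0.166] [ 30.   4. 125.]
0.18 500 [ 0.451 -0.315  0.191] [ 45.    3.  132.5]
0.2 135 [ 0.464 -0.344  0.215] [  1. 155. 124.]
0.22 211 [ 0.472 -0.352  0.228] [  1. 165. 125.]
0.24 150 [ 0.472 -0.342  0.25 ] [  1. 170. 124.]
```

```bash
python3 -m creep '0.003 0.01 0 0.03 0; 0.006 0.022 0 0.055 0; 0.008 0.028 0 0.055 0; 0.009 0.032 0 0.055 0; 0.009 0.032 0 0.055 0' >/dev/null;python3 -m creep '0.009 0.032 0 0.055 0; 0.009 0.032 0 0.055 0; 0.008 0.028 0 0.055 0; 0.006 0.022 0 0.05 0; 0.003 0.011 0 0.024 0' ; python3 -m creep '0 0 -0.02 0 0; 0 0 -0.04 0 0; 0 0 -0.03 0 0; 0 0 0 0 0'; python3 - <<'E'
from pose import *
s,yaw,p,c,W,im=scoop('top'); 
print(np.degrees(yaw),p,'grip A,B',(p[:2]-[.6043,-.1236])@np.array([[.992,-.1253],[.1253,.992]]))
hsv=cv2.cvtColor(im,cv2.COLOR_RGB2HSV)
o=(hsv[...,0]>=4)&(hsv[...,0]<=19)&(hsv[...,1]>150)&(hsv[...,2]>60)&(np.hypot(W[...,0]-.687,W[...,1]+.3)>.06)&(W[...,1]<.25)
n,l,st,c=cv2.connectedComponentsWithStats(o.astype(np.uint8))
for i in range(1,n):
    if st[i,4]>10: w=np.nanmedian(W[l==i],0);print(st[i],w.round(3),np.hypot(w[0]-.478,w[1]+.338).round(3))
E
python3 tilt.py
```

```text
time_s: 28.82
eef_pos: [0.5254, -0.1327, 0.2334]
orientation: [[0.99, 0.138, 0.0], [0.138, -0.99, 0.0], [0.0, -0.0, -1.0]]
contact_force: [0.0, -0.4, -2.0]
width: 0.15
grasp_force: 30.0
time_s: 29.32
eef_pos: [0.5237, -0.1336, 0.1596]
orientation: [[0.991, 0.133, -0.005], [0.133, -0.991, 0.0], [-0.005, -0.001, -1.0]]
contact_force: [0.5, 0.2, -1.2]
width: 0.154
grasp_force: 30.0
7.642742819376709 [ 0.52370392 -0.13362414  0.15959365] grip A,B [-0.08120734  0.00015475]
[ 528   16   54   50 1135] [ 0.957 -0.481  0.091] 0.5
[464 238  40  24 352] [ 0.532 -0.36   0.025] 0.059
[481 257  10  10  74] [ 0.502 -0.36   0.026] 0.033
[497 265  12  10  91] [ 0.486 -0.396  0.024] 0.058
red n 272 slope deg 28.74393 extent [-0.02195308 -0.05427636] [ 0.02478633 -0.01905036]
[ 0.52504975 -0.13378324  0.16122816] 7.651010011876348
sil 0.97 1544
-0.06 38 [-0.073 -0.071 -0.069] abs top 0.11
-0.04 600 [-0.092 -0.067 -0.058] abs top 0.122
-0.02 689 [-0.119 -0.06  -0.044] abs top 0.136
0.0 179 [-0.096 -0.039 -0.021] abs top 0.159
0.02 38 [-0.157 -0.031 -0.022] abs top 0.158
```

```bash
python3 -m creep '-0.0186 -0.0023 0 0 0; -0.0186 -0.0023 -0.003 0 0; -0.0186 -0.0023 -0.004 0 0; -0.0186 -0.0023 -0.004 0 0; 0 0 0 0 0'; python3 tilt.py; python3 -m creep '-0.0136 -0.0017 -0.01 0 0; -0.0136 -0.0017 -0.01 0 0; 0 0 0 0 0';  python3 tilt.py
```

```text
time_s: 30.1
eef_pos: [0.4636, -0.1412, 0.1525]
orientation: [[0.991, 0.131, -0.002], [0.131, -0.991, 0.0], [-0.002, -0.0, -1.0]]
contact_force: [1.6, 0.1, 0.0]
width: 0.157
grasp_force: 30.0
red n 322 slope deg -56.316727 extent [-0.03928509 -0.05820867] [0.03577831 0.03744717]
[ 0.46355899 -0.14123654  0.15247999] 7.532333592377133
sil 0.9 1551
-0.04 64 [0.019 0.029 0.035] abs top 0.207
-0.02 430 [-0.082 -0.073 -0.057] abs top 0.114
0.0 582 [-0.101 -0.06  -0.036] abs top 0.135
0.02 403 [-0.127 -0.094 -0.02 ] abs top 0.151
0.04 72 [-0.143 -0.137 -0.13 ] abs top 0.041
time_s: 30.58
eef_pos: [0.4415, -0.1438, 0.1352]
orientation: [[0.991, 0.131, -0.004], [0.131, -0.991, 0.0], [-0.004, -0.001, -1.0]]
contact_force: [0.3, -0.2, -0.8]
width: 0.158
grasp_force: 30.0
red n 304 slope deg -46.62122 extent [-0.04550945 -0.05446653] [0.03763197 0.03350157]
[ 0.44153122 -0.14378227  0.13521441] 7.526397820063167
```

```bash
python3 -m creep '-0.01 -0.0013 -0.008 0 0; -0.01 -0.0013 -0.008 0 0; 0 0 0 0 0; 0 0 0.03 0 0; 0 0 0.05 0 0';  python3 tilt.py; python3 - <<'E'
from pose import *
s,yaw,p,c,W,im=scoop('top')
e=np.array([np.cos(yaw),np.sin(yaw)]); q=W[...,:2]-p[:2]; a=q@e; b=q@[-e[1],e[0]]; z=W[...,2]-p[2]-.0187
k=(abs(b)<.02)&(a>.06)&(a<.16)&(W[...,2]>.06)&(z<-.02)
for lo in np.arange(.06,.16,.01):
    m=k&(a>=lo)&(a<lo+.01)
    if m.sum()>4: print(round(lo,2),m.sum(),np.round(np.median(z[m]),3))
E
```

```text
time_s: 31.3
eef_pos: [0.4254, -0.1455, 0.1862]
orientation: [[0.991, 0.131, -0.008], [0.131, -0.991, 0.001], [-0.008, -0.002, -1.0]]
contact_force: [-0.3, -0.3, -1.5]
width: 0.158
grasp_force: 30.0
red n 218 slope deg -45.428085 extent [-0.04773469 -0.05274855] [0.03316681 0.02604488]
[ 0.42540944 -0.14553907  0.18617358] 7.527718916088991
sil 0.79 2198
-0.06 58 [0.009 0.017 0.025] abs top 0.23
-0.04 121 [0.006 0.018 0.024] abs top 0.229
0.0 7 [-0.08  -0.079 -0.012] abs top 0.193
0.02 689 [-0.08  -0.056 -0.016] abs top 0.189
0.04 399 [-0.092 -0.08  -0.054] abs top 0.151
0.06 472 [-0.099 -0.091 -0.063] abs top 0.142
0.08 355 [-0.106 -0.102 -0.089] abs top 0.116
0.1 94 [-0.111 -0.108 -0.105] abs top 0.1
0.06 106 -0.094
0.07 106 -0.098
0.08 106 -0.1
0.09 103 -0.104
0.1 53 -0.108
```

```bash
python3 -m creep '-0.002 0.03 0.005 -0.02 0; -0.002 0.055 0 -0.04 0; -0.002 0.067 0 -0.043 0; -0.002 0.067 0 0 0; -0.002 0.067 0 0 0' >/dev/null;python3 -m creep '-0.002 0.067 0 0 0; -0.002 0.067 0 0 0; -0.002 0.067 0 0 0; -0.002 0.06 0 0 0; -0.002 0.05 0 0 0' ; python3 -m creep '0 0.029 -0.02 0 0; 0 0 -0.05 0 0; 0 0 -0.035 0 0; 0 0 0 0 0'; python3 tilt.py
```

```text
time_s: 32.7
eef_pos: [0.4103, 0.3326, 0.1893]
orientation: [[0.982, -0.19, -0.004], [-0.19, -0.982, -0.003], [-0.003, 0.004, -1.0]]
contact_force: [0.2, -0.9, -2.2]
width: 0.159
grasp_force: 30.0
time_s: 33.2
eef_pos: [0.4096, 0.3523, 0.1036]
orientation: [[0.982, -0.191, -0.006], [-0.191, -0.982, -0.008], [-0.005, 0.009, -1.0]]
contact_force: [-0.1, -0.5, -0.9]
width: 0.152
grasp_force: 30.0
red n 212 slope deg -14.275755 extent [-0.04047325 -0.05597803] [0.04594006 0.01430549]
[0.40960417 0.35228381 0.10364587] -11.0230020294218
sil 0.83 1229
-0.04 11 [0.003 0.006 0.01 ] abs top 0.132
-0.02 14 [0.001 0.004 0.009] abs top 0.132
0.0 29 [-0.011 -0.001  0.006] abs top 0.129
0.02 336 [-0.084 -0.054 -0.   ] abs top 0.122
0.04 301 [-0.09  -0.074 -0.008] abs top 0.114
0.06 283 [-0.099 -0.09  -0.063] abs top 0.06
0.08 199 [-0.106 -0.101 -0.088] abs top 0.034
0.1 56 [-0.111 -0.107 -0.104] abs top 0.019
```

```bash
python3 -m creep '0 0.003 -0.01 0 0; -0.007 0.0014 -0.013 0 0; -0.009 0.0018 -0.013 0 0; -0.01 0.002 -0.013 0 0; -0.01 0.0018 -0.011 0 0'; python3 tilt.py;  python3 -m creep '0 0 -0.001 0 0; 0 0 0 0 0.6; 0 0 0 0 0.6; 0 0 0 0 0.6; 0 0 0 0 0.6'; python3 -m creep '0 0 0 0 1; 0 0 0 0 1; 0 0 0 0 1; 0 0 0 0 1'
```

```text
time_s: 33.92
eef_pos: [0.3827, 0.363, 0.059]
orientation: [[0.982, -0.19, 0.0], [-0.19, -0.982, -0.0], [0.001, 0.0, -1.0]]
contact_force: [1.2, 0.2, 0.3]
width: 0.155
grasp_force: 30.0
red n 221 slope deg -0.993002 extent [-0.04787534 -0.0322345 ] [0.0465109  0.01282681]
[0.38266562 0.36304588 0.05902653] -10.944907699726969
sil 0.85 1374
-0.06 13 [-0.006 -0.001  0.007] abs top 0.085
-0.04 45 [-0.007 -0.     0.006] abs top 0.084
-0.02 13 [-0.005  0.     0.005] abs top 0.083
0.0 19 [-0.008 -0.002  0.005] abs top 0.083
0.02 92 [-0.042 -0.001  0.01 ] abs top 0.088
0.04 329 [-0.069 -0.045  0.005] abs top 0.082
0.06 263 [-0.07  -0.059 -0.038] abs top 0.04
0.08 255 [-0.072 -0.067 -0.04 ] abs top 0.037
0.1 212 [-0.073 -0.069 -0.056] abs top 0.021
0.12 133 [-0.074 -0.07  -0.067] abs top 0.011
time_s: 34.65
eef_pos: [0.3831, 0.3629, 0.059]
orientation: [[0.982, -0.191, 0.0], [-0.191, -0.982, 0.0], [0.0, -0.0, -1.0]]
contact_force: [-0.6, -0.1, 0.2]
width: 0.525
grasp_force: 0.0
time_s: 35.15
eef_pos: [0.383, 0.363, 0.0589]
orientation: [[0.982, -0.19, -0.0], [-0.19, -0.982, -0.0], [0.0, 0.0, -1.0]]
contact_force: [0.3, 0.5, -0.5]
width: 0.949
grasp_force: 0.0
```

Level and released. Next I raise the gripper clear and verify the scoop and plugs.

```bash
python3 -m creep '0 0 0.02 0 1; 0 0 0.05 0 1; 0 0 0.06 0 1; -0.02 0.04 0.05 0 1; -0.02 0.04 0 0 1'; python3 -m creep '0 0 0 0 1; 0 0 0 0 1; 0 0 0 0 1'; python3 - <<'E'
from h import *
im,d=snap('side'); W=cloud('side',d)
m=(abs(W[...,0]-.43)<.13)&(abs(W[...,1]-.36)<.1); z=W[...,2]
for lo,hi in [(.072,.1),(.012,.05)]:
    s=W[m&(z>lo)&(z<hi)]; rc=cv2.minAreaRect((s[:,:2]*1000).astype(np.float32)); print(lo,np.round(rc[0],1),np.round(rc[1],1),round(rc[2],1),'z',np.percentile(s[:,2],[5,95]).round(3))
im,d=snap('top'); W=cloud('top',d); hsv=cv2.cvtColor(im,cv2.COLOR_RGB2HSV)
h=W[(hsv[...,1]>150)&((hsv[...,0]<4)|(hsv[...,0]>174))&(abs(W[...,0]-.38)<.1)&(abs(W[...,1]-.36)<.06)&(W[...,2]>.07)&(W[...,2]<.1)]
print('handle',len(h),h.min(0),h.max(0))
o=(hsv[...,0]>=4)&(hsv[...,0]<=19)&(hsv[...,1]>150)&(hsv[...,2]>60)&(W[...,0]<.8)&(np.hypot(W[...,0]-.687,W[...,1]+.3)>.06)&(W[...,1]<.25)
print('orange',o.sum()); dz=np.zeros_like(o,np.uint8)
r=np.hypot(W[...,0]-.478,W[...,1]+.338); print('orange in dish',(o&(r<.08)).sum(),'outside',(o&(r>=.08)).sum(), 'max r',r[o&(r<.1)].max(), 'zmax',W[...,2][o&(r<.08)].max())
g=cv2.connectedComponentsWithStats(cv2.erode(o.astype(np.uint8),np.ones((5,5))))
print(g[2][1:,4],g[3][1:])
print('plugs net',[(round(q['p'],2),np.round(q['box']).tolist()) for q in finder.silhouettes('plug0','top') if q['p']>.15])
print(arm.sense()['eef_pos'])
E
```

```text
time_s: 35.78
eef_pos: [0.3519, 0.4294, 0.2074]
orientation: [[0.982, -0.191, 0.004], [-0.191, -0.982, 0.008], [0.003, -0.009, -1.0]]
contact_force: [0.1, 0.4, -1.1]
width: 1.002
grasp_force: 0.0
time_s: 36.15
eef_pos: [0.3512, 0.426, 0.2025]
orientation: [[0.982, -0.191, -0.0], [-0.191, -0.982, -0.001], [-0.0, 0.001, -1.0]]
contact_force: [-1.2, -0.4, 0.2]
width: 1.006
grasp_force: 0.0
0.072 [379.1 359.3] [30.7 94.4] 79.6 z [0.073 0.085]
0.012 [461.5 348.1] [108.3  87.9] 76.2 z [0.013 0.044]
handle 442 [0.33096428 0.34206498 0.0701843 ] [0.42446218 0.37701835 0.08614677]
orange 523
orange in dish 523 outside 0 max r 0.07463263574393017 zmax 0.03322428489926843
[48 18 11 15 22] [[474.41666667 243.85416667]
 [491.05555556 247.88888889]
 [497.54545455 256.27272727]
 [485.2        261.2       ]
 [502.36363636 269.45454545]]
plugs net [(0.53, [480.0, 246.0, 7.0, 12.0]), (0.42, [498.0, 257.0, 14.0, 11.0]), (0.39, [491.0, 250.0, 6.0, 12.0])]
[0.35133644 0.42633929 0.2027712 ]
```

```bash
python3 -c "
from station import arm
print(arm.sign_off())"
```

```text
the job is handed in; nothing more can be done
None
```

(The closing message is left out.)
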